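# Find and mark the balance point of a stirrer shaft

### The job

Find the balance point of the stirrer shaft: slide it along on the knife edge, gently and without lifting it off or pressing it into the honed edge, until it stays level by itself, clear of both fork rests. Then mark the point by setting the marking saddle upright astride the shaft, straight over the knife edge, and leave the shaft balanced there with the saddle on it. Leave the other things alone.

Things in the scene. Friction and masses are not known exactly. Their poses are not given: they have to be found in the camera images.
- shaft: Bare steel stirrer shaft: straight hexagon bar, 10 mm across flats (11.5 mm across corners), 400 mm long, a dark impeller at its head end. It starts lying loose across the knife edge, a flat below and a flat on top, tipped about 4 degrees with the head side on a fork rest. Origin: on the centre line, midway along; y runs towards the impeller. The bare bar weighs 0.24 kg, evenly spread.
- shaft_head (a point): End of the shaft just beyond the impeller, on the centre line, 200 mm from the shaft's origin.
- shaft_tail (a point): Plain end of the shaft, on the centre line, 200 mm from the shaft's origin on the other side.
- impeller: Dark steel four-bladed impeller fixed on the shaft: hub 24 mm in diameter and 34 mm long, blades to 50 mm in diameter. Origin: its centre, on the shaft's centre line 185 mm from the shaft's origin towards the head. Its mass differs from one impeller to the next, about 0.105 to 0.182 kg, so the balance point lies somewhere between 55 and 81 mm from the shaft's origin towards the head.
- stand: Grey cast balancing stand fixed to the bench: base plate 80 mm by 200 mm and 14 mm thick, with a middle column that carries the knife edge and two low posts with fork rests. Origin: centre of its underside, on the bench; its y runs along the shaft towards the impeller, its z up.
- knife: Steel knife-edge blade, its straight level edge 34 mm long and square to the shaft, which lies on it by its lower flat and can slide lengthwise. The edge is honed to a land about 7 mm wide along the shaft: the shaft floats clear of the rests when its balance point is within about 2.5 mm of the middle, tilting about 1 degree per mm off. The edge should not carry over 15 N. Origin: as edge.
- edge (a point): The point where the centre line of a level shaft passes over the middle of the knife edge: 105 mm above the bench, 5 mm above the edge itself, midway across the blade's thickness. Axes as the stand.
- rests: Two steel fork rests on posts, 65 mm along the stand's y on either side of the knife edge. Each has a cross bar that stops the shaft once it has tipped about 4 degrees, and two pins 4 mm thick, 23 mm apart, that stand to 9 mm above the centre line of the level shaft. A balanced shaft clears both cross bars by about 4.5 mm. Origin: same as the stand's.
- saddle: Bare aluminium marking saddle, 22 g, standing on the bench: foot 21 mm (x) by 16 mm (y), 13 mm high, with a groove 4 mm deep along y underneath, shaped to the upper half of the shaft; on top a square post, 12 by 12 mm, up to 49 mm. Origin: centre of its underside. Seated on the level shaft its origin is 1 mm above the shaft's centre line. Its middle is the mark; either way round will do.
- sample_bottle: Amber sample jar with black cap, 52 mm in diameter, 95 mm high. Origin: centre of its underside. To be left alone.
- beaker: Small glass beaker, 64 mm in diameter, 70 mm high. Origin: centre of its underside. To be left alone.
- syringe: Glass and steel syringe lying on the bench, 200 mm long. Origin: under the middle of its barrel. To be left alone.
Not all that is in view belongs to the job. There is more than one size of the saddle; the job needs the smallest.

How it is judged:
By the outcome, as a careful person would: the job done as asked, in the order asked, and still so for the second after the job is handed in, with the robot touching nothing.
It also fails if it takes over 70 s, if anything falls off the work surface, if the arm or the gripper's body presses on something with over 40 N, if the wrist force passes 120 N, or if a joint passes its speed limit or range.

### The arm

A 6-joint arm with a two-finger parallel gripper is mounted at the origin on the work surface. World frame = base frame: x ahead of the robot, y to its left, z up, the work surface at z = 0. Lengths are in mm, angles in rad, forces in N, time in s.
With the tool pointing down it reaches from about 275 to 1000 mm from the base axis. Payload 8.4 kg.
Tool frame: the origin (TCP) lies at the centre of the arm's flange, where the gripper is bolted on; the fingertips stand 173 mm ahead of it and the grasp point (between the pads) lies 155 mm ahead of it (tcp_to_tips is the distance from the TCP to the fingertips, in mm); z points along the fingers, x is the direction in which the jaws open and shut, and the axes are right-handed (so a half turn about z gives the same grasp; the last joint's range is limited). The gripper opens to 85 mm and grips with 20 to 120 N. Pads are 22 mm wide; open, the fingers measure 114 mm over their backs; the gripper's body (76 mm by 85 mm) begins 54 mm behind the grasp point. The pads swing forward as they close: fully open they stand 13 mm farther back than shut.
Start: joints at [-1.199, 0.353, 1.633, -0, 1.155, -0.002], TCP at [228.221, -581.846, 404.681] pointing down, gripper open.
Joint ranges: [-2.63, 2.63], [-0.92, 2.1], [0.06, 2.66], [-1.3, 4.44], [0, 2.69], [-3.02, 3.02]. Speed limits (rad/s): [2.22, 2.22, 2.79, 3.14, 3.14, 3.14].

### API

Orientations are given as [roll, pitch, yaw] about the fixed x, y, z axes, in that order (R = Rz(yaw) Ry(pitch) Rx(roll)).
In Python, from rig import sense, grab_frame, camera_info, sign_off, tcp_to_tips gives the robot as it stands.
- The arm moves only by the shell command python3 -m creep 'ROWS' [FORCE]. ROWS is text: rows parted by semicolons, each of 5 numbers parted by spaces: the opening in per cent of the stroke, from 0 (shut) to 100 (fully open), then the shift along the tool's x, y, z in cm, then the turn about the tool's z in degrees. In form: fingers tx ty tz roll; .... A call has 1 to 20 rows; each row is the pose to reach, as a shift and turn from the pose measured when the call began, along the tool's axes at that moment; what a row does not reach only later rows make up. A row lasts 1/10 s, in which the tool goes at most 50 mm and 8.59 degrees, less where a joint would pass 70% of its speed; a pose out of reach is approached as far as the arm can. A call with a gripper value outside its range is refused whole. The fingers move at their own pace and stop on an object; FORCE is the grip in N (left out, the last holds). Time passes only in rows, so rows that repeat a pose let the fingers close. It gives the time, the measured TCP pose, the force and the opening at its end, in the units of the state.
- sense(): the state, without advancing time (a new reading comes with each control period).
- grab_frame(name): name is "scene" or "side" or "wrist"; returns (picture, depth): 400x640x3 uint8, blue, green, red; 400x640 float32, mm along the optical axis (not along the pixel's ray), 0 where there is no reading.
- camera_info(name): a dict with "vertical_fov" (degrees; the focal length in pixels is half the picture's height over the tangent of half this angle, whatever the lens; pixels are square), "cx", "cy" (the principal point, pixels), "D" ([k1, k2, p1, p2, k3] as OpenCV has them; the pictures are not rectified), "world_to_cam" (4x4, takes a point from world to camera coordinates). Camera axes: x right, y down, z forward; pixel columns grow to the right and rows downward; lengths in mm; the calibration is good to about 2 mm. A picture is of the moment at which its call begins: read the wrist's pose just before it. camera_info takes no time and is no camera call; for the wrist camera it gives the pose at the moment of the call.
- sign_off(): hands the job in, once; it reports no verdict.
The state is a dict: "clock": time; "qpos": joint angles; "qvel": joint speeds; "joint_efforts": joint torques, N m; "eef_pos": TCP position; "tcp_rot": TCP orientation; "contact_force": force on the tool from outside, world axes, zero at the start; "wrist_torque": the same for the moment, N m; "opening": opening from 0.0 (shut) to 1.0 (fully open).
Only numpy, scipy, OpenCV 4.12 (cv2) and the standard library are available. Lean on these libraries where they do the work, as an engineer would, in place of code of your own. Each camera call takes 0.05 s, during which the arm holds its last target.

## Working session

There is one attempt and no reset: what is moved stays moved. The work goes in short steps, Python scripts to look and compute and a shell command to move; the robot and the scene stay as the last step left them, time stands still between calls to the robot, and variables do not carry over. Pictures are saved under pics/ and viewed, and the job is handed in when it is done.

```bash
ls; mkdir -p pics; python3 - <<'E'
from rig import *
import cv2
print(sense())
for n in ("scene","side","wrist"):
    p,d=grab_frame(n); cv2.imwrite(f"pics/{n}0.png",p); import numpy as np; np.save(f"pics/{n}0d.npy",d)
    c=camera_info(n); print(n,c)
print(tcp_to_tips)
E
```

```text
pics
{'clock': 0.0, 'qpos': array([-1.19939723e+00,  3.53637648e-01,  1.63412351e+00,  3.36781844e-05,
        1.15514812e+00, -2.42114760e-03]), 'qvel': array([ 0.00051076, -0.00117256, -0.00067957, -0.00142639,  0.00196487,
        0.00093122]), 'joint_efforts': array([ 2.19194560e-03, -6.05245185e+01, -3.42071700e+01,  9.30925148e-05,
        9.36485681e-03, -1.36434360e-05]), 'eef_pos': array([ 228.14565437, -581.63196695,  403.97261105]), 'tcp_rot': array([-3.14155867e+00,  1.31654392e-03, -1.19698968e+00]), 'contact_force': array([-1.75418321, -0.32131422, -0.14724857]), 'wrist_torque': array([ 0.00710246,  0.01349633, -0.01035238]), 'opening': 0.9973930863397409}
scene {'vertical_fov': 43.19602158329306, 'cx': 316.41177613534444, 'cy': 197.77355472458774, 'D': array([0.01579822, 0.        , 0.        , 0.        , 0.        ]), 'world_to_cam': array([[ 3.64733209e-01,  9.30964659e-01, -1.65677414e-02,
        -2.21451318e+02],
       [ 6.90286901e-01, -2.82296286e-01, -6.66192766e-01,
        -3.68874700e+02],
       [-6.24878933e-01,  2.31546130e-01, -7.45595540e-01,
        
[... 463 characters left out ...]
 [ 1.69539482e-01, -7.51273041e-01, -6.37844168e-01,
         9.13781972e+02],
       [ 0.00000000e+00,  0.00000000e+00,  0.00000000e+00,
         1.00000000e+00]])}
wrist {'vertical_fov': 63.06440221577015, 'cx': 316.4224978846113, 'cy': 197.0341261945976, 'D': array([-0.05397885,  0.        ,  0.        ,  0.        ,  0.        ]), 'world_to_cam': array([[ 3.65007827e-01, -9.31004366e-01, -3.96544253e-04,
        -6.25455520e+02],
       [-8.94976771e-01, -3.51000194e-01,  2.75346043e-01,
        -3.52652681e+01],
       [-2.56487555e-01, -1.00148563e-01, -9.61345099e-01,
         3.78228437e+02],
       [ 0.00000000e+00,  0.00000000e+00,  0.00000000e+00,
         1.00000000e+00]])}
173.4
```

View pics/scene0.png

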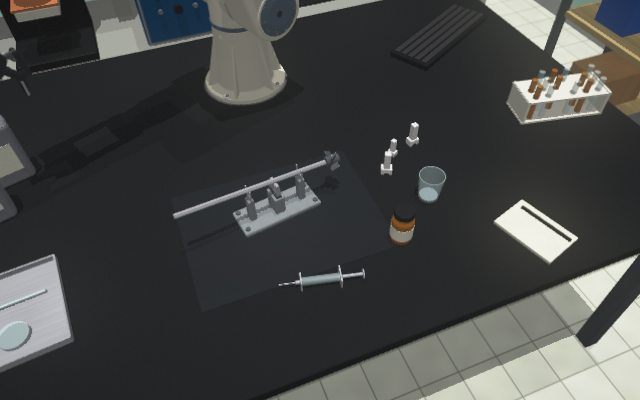

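View pics/side0.png

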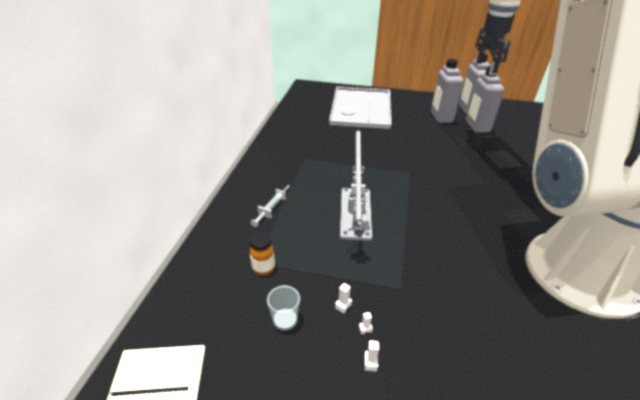

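View pics/wrist0.png

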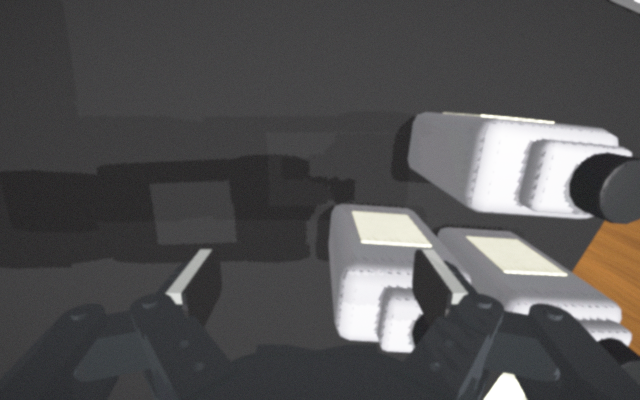

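The scene view shows the stand at about (277,200), the shaft running from (175,215) to (333,160) with the impeller at the right, and three white saddles at (413,134), (392,148) and (387,163). In the side view the saddles are at (344,298), (366,323) and (372,356). The middle one looks smallest, so I'm enlarging to check.

```bash
cat > h.py <<'E'
import numpy as np, cv2
from rig import *
def K(ci):
    f=200/np.tan(np.radians(ci["vertical_fov"]/2))
    return np.array([[f,0,ci["cx"]],[0,f,ci["cy"]],[0,0,1.]]),np.array(ci["D"],float)
def ray(ci,u,v):
    k,D=K(ci); p=cv2.undistortPoints(np.array([[[u,v]]],float),k,D)[0,0]
    M=np.array(ci["world_to_cam"]); R=M[:3,:3]; o=-R.T@M[:3,3]
    return o,R.T@np.array([p[0],p[1],1.])
def on_z(ci,u,v,z):
    o,d=ray(ci,u,v); return o+d*(z-o[2])/d[2]
def depth_pt(ci,u,v,d):
    o,r=ray(ci,u,v); return o+r*d
def proj(ci,P):
    k,D=K(ci); M=np.array(ci["world_to_cam"]); 
    r,_=cv2.Rodrigues(M[:3,:3]); q,_=cv2.projectPoints(np.array(P,float).reshape(-1,1,3),r,M[:3,3],k,D); return q[:,0]
def tri(obs): # list of (ci,u,v)
    A=np.zeros((3,3));b=np.zeros(3)
    for ci,u,v in obs:
        o,d=ray(ci,u,v); d/=np.linalg.norm(d); m=np.eye(3)-np.outer(d,d);A+=m;b+=m@o
    return np.linalg.solve(A,b)
def crop(img,x0,y0,x1,y1,s,name):
    cv2.imwrite(name,cv2.resize(img[y0:y1,x0:x1],None,fx=s,fy=s,interpolation=cv2.INTER_CUBIC))
E
python3 - <<'E'
from h import *
s=cv2.imread('pics/scene0.png');d=cv2.imread('pics/side0.png')
crop(s,370,115,450,175,8,'pics/c1.png');crop(s,165,140,345,245,4.4,'pics/c2.png')
crop(d,330,275,400,380,5,'pics/c3.png');crop(d,320,120,400,260,4,'pics/c4.png')
ci=camera_info('scene')
for p in [(413,143),(392,154),(387,172)]: print(on_z(ci,*p,0))
ci=camera_info('side')
for p in [(344,306),(366,330),(372,366)]: print(on_z(ci,*p,0))
E
```

```text
[458.07016552 339.9784859    0.        ]
[475.15823236 267.72690587   0.        ]
[5.30392995e+02 2.25166072e+02 1.13686838e-13]
[527.31149524 222.3287235    0.        ]
[474.1028536  269.03222813   0.        ]
[453.50050437 341.9178834    0.        ]
```

```bash
python3 - <<'E'
import cv2,numpy as np
a=cv2.imread('pics/c1.png');b=cv2.imread('pics/c3.png');b=cv2.resize(b,(320,480))
a=cv2.resize(a,(480,360));a=cv2.copyMakeBorder(a,0,120,0,0,0);cv2.imwrite('pics/c13.png',np.hstack([a,b]))
E
```

```text
(no output)
```

View pics/c13.png

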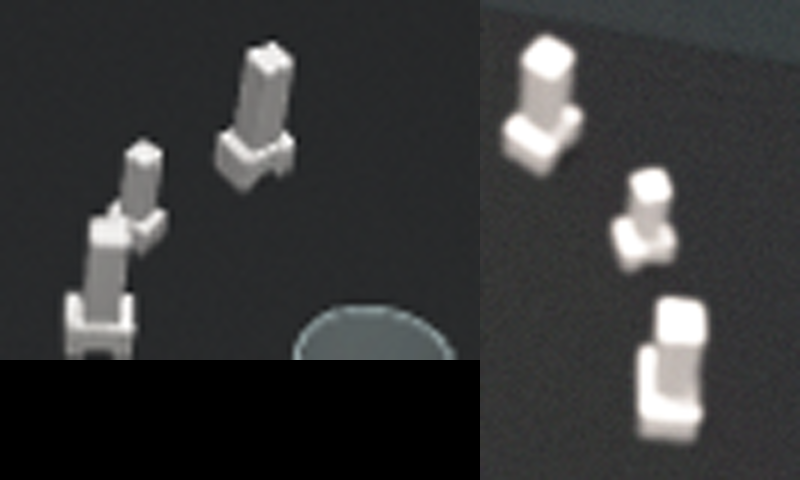

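View pics/c2.png

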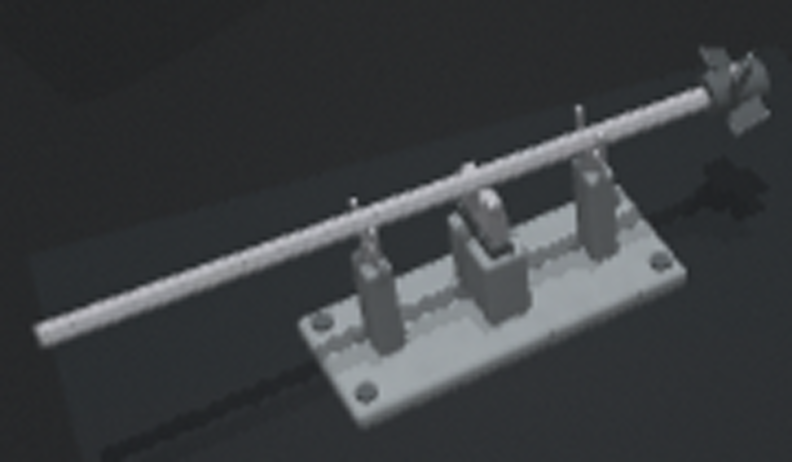

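View pics/c4.png

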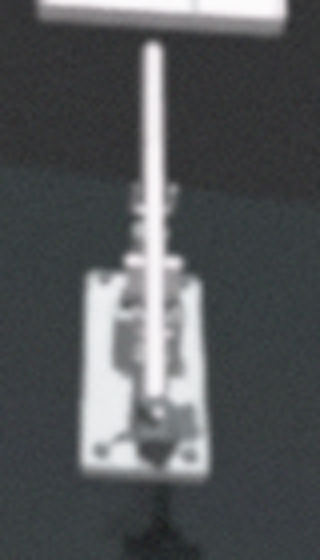

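Three saddles: scene (413,134), (392,148) and (387,163). In the crop the one at scene (392,148) / side (366,323) is clearly the smallest, in both post and foot, so it is the one to use. It stands at about (474,268) mm. Next is the rough stand pose.

```bash
python3 - <<'E'
from h import *
ci=camera_info('scene'); cs=camera_info('side')
f=lambda p:(165+p[0]/4.4-.4,140+p[1]/4.4-.4)
C=[on_z(ci,*f(p),14) for p in [(300,322),(362,423),(685,272),(625,180)]]
for c in C: print(c)
print('centre',np.mean(C,0), 'dir',np.degrees(np.arctan2(*( (C[2]-C[1])[:2][::-1]))),np.degrees(np.arctan2(*( (C[3]-C[0])[:2][::-1]))))
g=lambda p:(320+p[0]/4-.4,120+p[1]/4-.4)
C=[on_z(cs,*g(p),14) for p in [(87,272),(203,272),(210,470),(80,470)]]
for c in C: print(c)
print('centre',np.mean(C,0))
print('tail',tri([(ci,*f((42,333))),(cs,*g((152,43)))]))
print('head',tri([(ci,*f((755,80))),(cs,*g((155,412)))]))
E
```

```text
[ 525.50497364 -180.85091025   14.        ]
[ 604.21594963 -168.93311403   14.        ]
[570.67016307  24.56950808  14.        ]
[492.9025097   18.73489968  14.        ]
centre [548.32339901 -76.61990413  14.        ] dir 99.83509671914935 99.27736240621351
[ 603.34874024 -168.56270856   14.        ]
[ 521.33845452 -187.94908973   14.        ]
[492.65705149  14.39406501  14.        ]
[571.86000992  33.03672927  14.        ]
centre [547.30106404 -77.270251    14.        ]
tail [ 584.7825118  -306.00598086  128.30234461]
head [529.54061816  78.02733465 108.28431794]
```

```bash
cat >> h.py <<'E'
from scipy.spatial.transform import Rotation as Ro
def go(P,yawdeg,s=None):
    s=s or sense(); R=Ro.from_euler('xyz',s['tcp_rot']).as_matrix()
    t=R.T@(np.array(P,float)-s['eef_pos'])/10
    y=np.degrees(np.arctan2(R[1,0],R[0,0])); dy=(yawdeg-y+180)%360-180
    print('shift cm',np.round(t,3),'yaw now %.2f'%y,'roll(tool z, down) %.2f'%(-dy),'dist mm %.1f'%(10*np.linalg.norm(t)),'clock',s['clock'],'F',np.round(s['contact_force'],2),'open',round(float(s['opening']),3))
    return t
E
python3 - <<'E'
from h import *
s=sense();R=Ro.from_euler('xyz',s['tcp_rot']).as_matrix()
ci=camera_info('wrist');M=ci['world_to_cam'];o=-M[:3,:3].T@M[:3,3]
print('cam in tool',R.T@(o-s['eef_pos']),'axes',(M[:3,:3]@R).round(3))
go([548,-77,450],9.5)
go([548,-77,450],-170.5)
E
```

```text
cam in tool [  0.8224606  -70.15977488  31.06769773] axes [[ 1.     0.    -0.001]
 [-0.     0.961 -0.275]
 [ 0.001  0.275  0.961]]
shift cm [-35.31  -48.205  -4.549] yaw now -68.58 roll(tool z, down) -78.08 dist mm 599.3 clock 0.15 F [-0.73 -1.26  0.22] open 1.001
shift cm [-35.31  -48.205  -4.549] yaw now -68.58 roll(tool z, down) 101.92 dist mm 599.3 clock 0.15 F [-0.73 -1.26  0.22] open 1.001
```

```bash
python3 - <<'E'
from h import *
go([520,-82,430],-80.5)
E
```

```text
shift cm [-35.865 -45.415  -2.549] yaw now -68.58 roll(tool z, down) 11.92 dist mm 579.3 clock 0.15 F [-0.73 -1.26  0.22] open 1.001
```

```bash
python3 -m creep '30 -10 -12 -2.5 3; 30 -36 -45.4 -2.5 12; 30 -36 -45.4 -2.5 12; 30 -36 -45.4 -2.5 12; 30 -36 -45.4 -2.5 12; 30 -36 -45.4 -2.5 12; 30 -36 -45.4 -2.5 12; 30 -36 -45.4 -2.5 12; 30 -36 -45.4 -2.5 12; 30 -36 -45.4 -2.5 12; 30 -36 -45.4 -2.5 12; 30 -36 -45.4 -2.5 12; 30 -36 -45.4 -2.5 12; 30 -36 -45.4 -2.5 12; 30 -36 -45.4 -2.5 12; 30 -36 -45.4 -2.5 12' 40
python3 - <<'E'
from h import *
s=sense();p,d=grab_frame('wrist');ci=camera_info('wrist')
cv2.imwrite('pics/w1.png',p);np.savez('pics/w1.npz',d=d,M=ci['world_to_cam'])
print(s['eef_pos'],s['tcp_rot'],s['qvel'])
E
```

```text
clock: 1.75
eef_pos: [518.8, -81.8, 429.4]
tcp_rot: [3.141, 0.001, -1.408]
contact_force: [-0.6, 0.6, 0.2]
opening: 0.304
[518.82760375 -81.76099678 429.42245767] [ 3.14095780e+00  9.54930715e-04 -1.40784921e+00] [-0.0036875  -0.00170759 -0.00349978  0.00399196 -0.00186464  0.0037342 ]
```

View pics/w1.png

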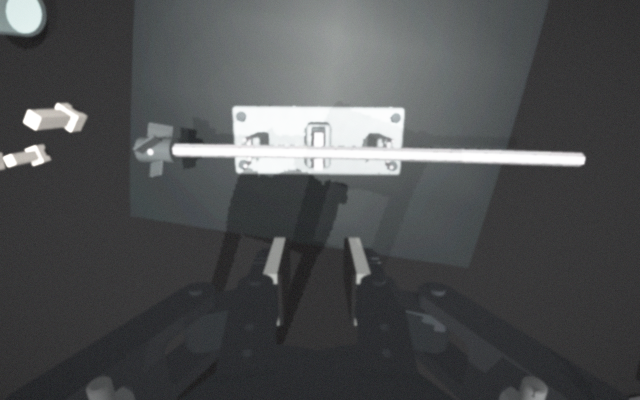

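Wrist view: the shaft runs from the impeller at (152,150) to the tail end at (585,159). The knife column is at (318,135) and the rests are at (257,140) and (379,140). Two saddles show at the left. I'll measure from depth and an enlarged crop.

```bash
python3 - <<'E'
from h import *
p=cv2.imread('pics/w1.png');z=np.load('pics/w1.npz');d=z['d']
crop(p,220,95,420,185,4,'pics/w1a.png')
ci=camera_info('wrist');ci['world_to_cam']=z['M']
for u in range(180,581,25):
    col=d[130:180,u]; v=130+np.argmin(np.where(col>0,col,1e9)); 
    # centroid of top rows
    m=np.where((col>0)&(col<col[col>0].min()+4))[0]+130
    P=depth_pt(ci,u,m.mean(),np.median(d[m,u])); print(u,m.min(),m.max(),P.round(1))
E
```

```text
180 145 153 [529.2  46.7 100.7]
205 145 154 [532.7  23.  102.4]
230 145 155 [536.    0.  103.3]
255 146 156 [539.1 -23.  105.3]
280 147 156 [542.4 -45.4 106.7]
305 147 156 [546.3 -67.6 108.3]
330 147 158 [549.2 -89.6 109.9]
355 148 158 [ 552.7 -111.3  111.9]
380 149 158 [ 556.  -132.9  113.6]
405 148 159 [ 559.8 -154.3  114.8]
430 150 159 [ 562.8 -175.8  116.4]
455 149 160 [ 566.6 -197.2  117.6]
480 151 160 [ 569.7 -218.4  119.6]
505 151 161 [ 573.1 -240.3  120.4]
530 153 161 [ 576.4 -261.6  122.6]
555 152 163 [ 579.9 -283.5  123.9]
580 153 164 [ 583.1 -305.5  125.7]
```

View pics/w1a.png

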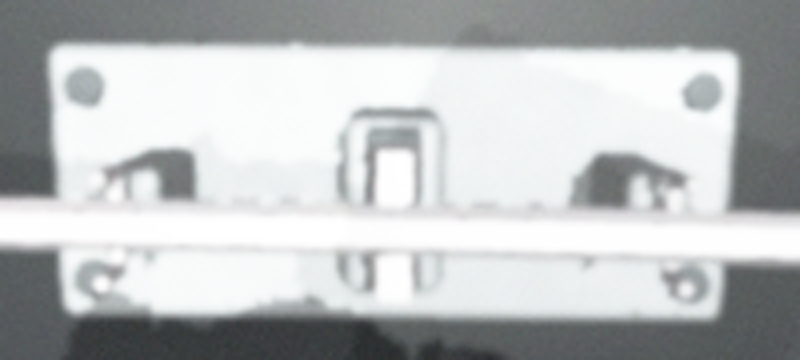

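```bash
python3 - <<'E'
from h import *
p=cv2.imread('pics/w1.png');z=np.load('pics/w1.npz');d=z['d']
ci=camera_info('wrist');ci['world_to_cam']=z['M']
f=lambda x,y:(220+x/4-.4,95+y/4-.4)
C=[on_z(ci,*f(*q),14) for q in [(50,45),(740,52),(722,318),(65,312)]]
for c in C: print(c.round(1))
c=np.mean(C,0);print('centre',c, [np.degrees(np.arctan2(*((a-b)[:2][::-1]))).round(2) for a,b in [(C[0],C[1]),(C[3],C[2])]])
for q in [(376,150),(414,150),(374,300),(412,300),(395,150),(393,300)]: print(on_z(ci,*f(*q),100).round(1))
for v in range(130,174,2): print(v,[round(float(depth_pt(ci,u,v,d[v,u])[2]),1) for u in range(310,328)])
E
```

```text
[571.1  24.   14. ]
[ 601.2 -171.3   14. ]
[ 524.4 -183.8   14. ]
[494.1  12.   14. ]
centre [547.66727007 -79.79234925  14.        ] [np.float64(98.76), np.float64(98.79)]
[563.7 -72.5 100. ]
[565.1 -80.9 100. ]
[529.6 -77.5 100. ]
[531.  -86.2 100. ]
[564.4 -76.7 100. ]
[530.3 -81.9 100. ]
130 [63.2, 64.7, 72.4, 73.9, 72.8, 72.3, 72.8, 72.0, 72.7, 72.5, 73.3, 73.5, 73.2, 72.9, 74.4, 72.4, 63.4, 64.9]
132 [63.2, 64.7, 81.7, 91.1, 89.9, 90.4, 90.3, 89.6, 89.1, 90.0, 89.4, 90.9, 89.8, 89.0, 87.4, 72.5, 64.7, 64.4]
134 [63.9, 63.1, 81.9, 90.6, 97.9, 101.0, 100.3, 99.6, 100.2, 99.7, 100.0, 100.2, 99.2, 95.7, 86.1, 70.8, 64.7, 64.1]
136 [65.3, 63.7, 83.3, 90.5, 97.3, 100.1, 99.9, 100.2, 100.0, 99.6, 100.4, 99.8, 100.3, 95.3, 88.0, 71.5, 63.7, 63.0]
138 [62.8, 63.4, 83.9, 90.4, 98.2, 100.3, 99.1, 99.6, 98.9, 100.5, 99.7, 100.1, 99.7, 96.4, 86.3, 73.4, 64.2, 63.0]
140 [64.0, 64.4, 82.1, 90.8, 97.6, 99.2, 100.0, 99.9, 99.0, 101.3, 100.7, 101.4, 100.4, 93.3, 85.5, 72.1, 63.7, 63.3]
142 [63.4, 63.3, 82.2, 90.6, 98.3, 99.4, 101.0, 99.9, 100.9, 99.8, 100.7, 99.0, 98.8, 95.5, 85.9, 71.0, 62.9, 6
[... 1138 characters left out ...]
 62.5]
162 [63.6, 71.9, 84.5, 92.2, 98.4, 99.7, 99.4, 99.5, 100.4, 99.7, 100.5, 99.9, 97.5, 91.7, 83.6, 64.9, 64.1, 63.5]
164 [64.7, 72.5, 84.1, 91.7, 99.7, 100.3, 100.9, 99.5, 100.8, 99.9, 100.2, 100.1, 98.4, 92.6, 81.7, 64.0, 64.9, 63.0]
166 [65.1, 71.6, 84.7, 91.5, 98.8, 100.5, 100.0, 99.9, 100.2, 99.8, 100.3, 100.4, 98.9, 91.6, 81.2, 64.7, 62.9, 62.7]
168 [61.1, 60.7, 60.7, 91.6, 99.6, 98.9, 99.3, 98.7, 99.6, 99.7, 98.6, 99.8, 98.3, 90.6, 62.2, 59.3, 61.6, 61.6]
170 [14.5, 14.0, 13.6, 14.2, 14.5, 99.7, 99.8, 100.3, 100.1, 100.0, 100.7, 99.9, 14.0, 14.4, 13.6, 13.9, 15.2, 13.6]
172 [13.9, 12.9, 13.7, 14.6, 13.0, 14.1, 14.3, 13.8, 14.9, 14.3, 14.8, 14.4, 13.4, 13.6, 14.7, 13.5, 14.5, 13.6]
```

```bash
python3 - <<'E'
from h import *
a=np.radians(98.77);D=np.array([np.cos(a),np.sin(a),0]);E=np.array([547.5,-79.5,0])
P=E+215*D;P[2]=300;go(P,-81.23)
P[2]=262;go(P,-81.23)
E
```

```text
shift cm [-21.246  -3.076  12.969] yaw now -80.67 roll(tool z, down) 0.56 dist mm 250.8 clock 1.8 F [0.02 0.32 0.11] open 0.3
shift cm [-21.242  -3.077  16.769] yaw now -80.67 roll(tool z, down) 0.56 dist mm 272.4 clock 1.8 F [0.02 0.32 0.11] open 0.3
```

```bash
python3 -m creep '0 -21.2 -3.1 0 0.5; 0 -21.2 -3.1 0 0.5; 0 -21.2 -3.1 0 0.5; 0 -21.2 -3.1 0 0.5; 0 -21.2 -3.1 0 0.5; 0 -21.2 -3.1 0 0.5; 0 -21.2 -3.1 0 0.5; 0 -21.2 -3.1 13 0.5; 0 -21.2 -3.1 13 0.5; 0 -21.2 -3.1 13 0.5; 0 -21.2 -3.1 13 0.5; 0 -21.2 -3.1 16.8 0.5; 0 -21.2 -3.1 16.8 0.5; 0 -21.2 -3.1 16.8 0.5; 0 -21.2 -3.1 16.8 0.5'
python3 - <<'E'
from h import *
s=sense();p,d=grab_frame('wrist');ci=camera_info('wrist')
cv2.imwrite('pics/w2.png',p);np.savez('pics/w2.npz',d=d,M=ci['world_to_cam'])
print(s['eef_pos'],s['tcp_rot'],s['opening'])
E
```

```text
clock: 3.3
eef_pos: [516.0, 132.4, 263.9]
tcp_rot: [-3.139, 0.001, -1.417]
contact_force: [-0.1, -0.2, -0.2]
opening: 0.002
[515.98288712 132.37559079 263.90053313] [-3.13925617e+00  1.16878940e-03 -1.41730818e+00] 0.0020203078235965116
```

View pics/w2.png

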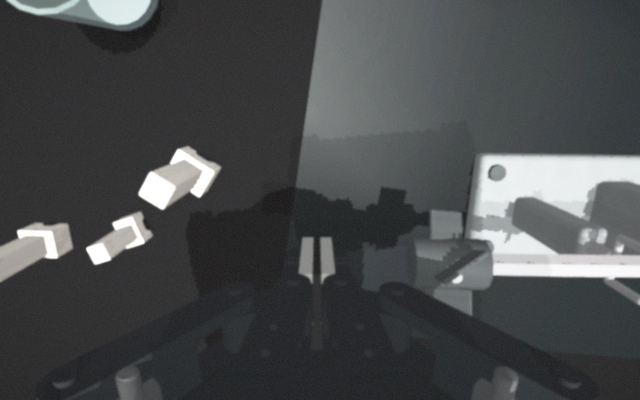

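Wrist view: the hub end face is at about (415,262), the closed fingertips are at (334,240), and the hub axis runs on into the shaft at (490,265). Next is the gap in mm.

```bash
cat >> h.py <<'E'
def tool_pts(ci,d,s):
    # full depth image -> tool-frame points (mm)
    k,D=K(ci); vv,uu=np.mgrid[0:400,0:640]
    n=cv2.undistortPoints(np.stack([uu,vv],-1).reshape(-1,1,2).astype(float),k,D)[:,0].reshape(400,640,2)
    c=np.dstack([n[...,0]*d,n[...,1]*d,d]); M=ci['world_to_cam']
    W=(c-M[:3,3])@M[:3,:3]; R=Ro.from_euler('xyz',s['tcp_rot']).as_matrix()
    return W,(W-s['eef_pos'])@R
E
python3 - <<'E'
from h import *
s=sense();ci=camera_info('wrist');d=np.load('pics/w2.npz')['d']
W,T=tool_pts(ci,d,s)
for v in (240,245,250,258,266,274):
    print(v,[ (u,*T[v,u].round(1)) for u in (300,316,333,410,414,418,422,440,480)])
E
```

```text
240 [(300, np.float64(-11.7), np.float64(30.3), np.float64(262.5)), (316, np.float64(0.6), np.float64(-11.8), np.float64(165.6)), (333, np.float64(13.6), np.float64(30.4), np.float64(262.6)), (410, np.float64(45.6), np.float64(-7.9), np.float64(174.5)), (414, np.float64(46.0), np.float64(-9.9), np.float64(169.7)), (418, np.float64(48.0), np.float64(-9.7), np.float64(170.2)), (422, np.float64(49.8), np.float64(-9.8), np.float64(170.0)), (440, np.float64(57.9), np.float64(-10.2), np.float64(168.9)), (480, np.float64(77.5), np.float64(-9.5), np.float64(170.2))]
245 [(300, np.float64(-11.8), np.float64(34.8), np.float64(263.3)), (316, np.float64(0.6), np.float64(-11.6), np.float64(160.8)), (333, np.float64(13.7), np.float64(34.7), np.float64(263.0)), (410, np.float64(45.5), np.float64(-5.6), np.float64(173.6)), (414, np.float64(45.4), np.float64(-8.5), np.float64(167.4)), (418, np.float64(46.9), np.float64(-8.9), np.float64(166.3)), (422, np.float64(48.6), np.float64(-9.1), np.float64(165.9)), (440, np.float64(57.2), np.float64(-8.6), np.float64(166.8)), (480, np.float64(75.5), np.float6
[... 1575 characters left out ...]
.float64(160.5)), (440, np.float64(55.4), np.float64(-1.8), np.float64(159.6)), (480, np.float64(71.9), np.float64(-3.1), np.float64(156.7))]
274 [(300, np.float64(-5.0), np.float64(-12.4), np.float64(134.3)), (316, np.float64(0.6), np.float64(-11.1), np.float64(136.6)), (333, np.float64(6.6), np.float64(-12.7), np.float64(133.7)), (410, np.float64(45.4), np.float64(7.4), np.float64(169.2)), (414, np.float64(44.9), np.float64(3.3), np.float64(161.8)), (418, np.float64(45.7), np.float64(1.7), np.float64(159.0)), (422, np.float64(47.6), np.float64(2.0), np.float64(159.4)), (440, np.float64(53.7), np.float64(-0.6), np.float64(154.7)), (480, np.float64(73.1), np.float64(1.3), np.float64(157.7))]
```

```bash
python3 -m creep '0 0 0.2 0.6 0; 0 1.5 0.2 0.6 0; 0 3 0.2 0.6 0; 0 3.4 0.2 0.6 0; 0 3.5 0.2 0.6 0; 0 3.6 0.2 0.6 0; 0 3.7 0.2 0.6 0; 0 3.8 0.2 0.6 0; 0 3.9 0.2 0.6 0; 0 4 0.2 0.6 0; 0 4.1 0.2 0.6 0; 0 4.2 0.2 0.6 0; 0 4.3 0.2 0.6 0; 0 4.4 0.2 0.6 0; 0 4.5 0.2 0.6 0; 0 4.6 0.2 0.6 0; 0 4.7 0.2 0.6 0; 0 4.7 0.2 0.6 0'
cat > look.py <<'E'
import sys
from h import *
s=sense();p,d=grab_frame('wrist');ci=camera_info('wrist')
n=sys.argv[1];cv2.imwrite(f'pics/{n}.png',p);np.savez(f'pics/{n}.npz',d=d,M=ci['world_to_cam'])
W,T=tool_pts(ci,d,s)
a=np.radians(98.77);D=np.array([np.cos(a),np.sin(a)]);N=np.array([D[1],-D[0]]);E=np.array([547.5,-79.5])
al=(W[...,:2]-E)@D; la=(W[...,:2]-E)@N
# bar points: lateral within 3mm, height near
m=(d>0)&(abs(la)<7)&(W[...,2]>95)&(W[...,2]<130)&(al>-230)&(al<125)
# iterative top-surface fit per 5mm bin
bx=[];bz=[];bl=[]
for b in np.arange(-230,125,5):
    q=m&(al>=b)&(al<b+5)
    if q.sum()<15: continue
    zt=np.percentile(W[...,2][q],80); r=q&(W[...,2]>zt-2.5)
    bx.append(al[r].mean());bz.append(np.median(W[...,2][r]));bl.append(la[r].mean())
bx,bz,bl=map(np.array,(bx,bz,bl))
if len(bx)>4:
    k=np.ones(len(bx),bool)
    for _ in range(4):
        c=np.polyfit(bx[k],bz[k],1);e=bz-np.polyval(c,bx);k=abs(e)<max(1.0,2*e[k].std())
    print('tilt head-up deg %.2f'%np.degrees(np.arctan(c[0])),'z at edge %.1f'%c[1],'range',bx.min().round(),bx.max().round(),'n',k.sum(),'rms %.2f'%e[k].std(),'lat yaw',np.degrees(np.polyfit(bx[k],bl[k],1)[0]).round(2),'lat',np.polyfit(bx[k],bl[k],1)[1].round(1))
h=(d>0)&(abs(la)<10)&(W[...,2]>85)&(W[...,2]<135)&(al>100)
print('TCP along %.1f'%((s['eef_pos'][:2]-E)@D),'lat %.1f'%((s['eef_pos'][:2]-E)@N),'z %.1f'%s['eef_pos'][2],'F',s['contact_force'].round(2),'t',s['clock'])
E
python3 look.py w3
```

```text
clock: 5.15
eef_pos: [521.2, 85.6, 257.8]
tcp_rot: [-3.139, 0.001, -1.417]
contact_force: [0.4, 2.9, 2.1]
opening: 0.002
tilt head-up deg -4.49 z at edge 109.9 range 24.0 122.0 n 18 rms 0.08 lat yaw 0.05 lat 0.6
TCP along 167.2 lat -0.8 z 257.8 F [0.41 2.94 2.12] t 5.15
```

View pics/w3.png

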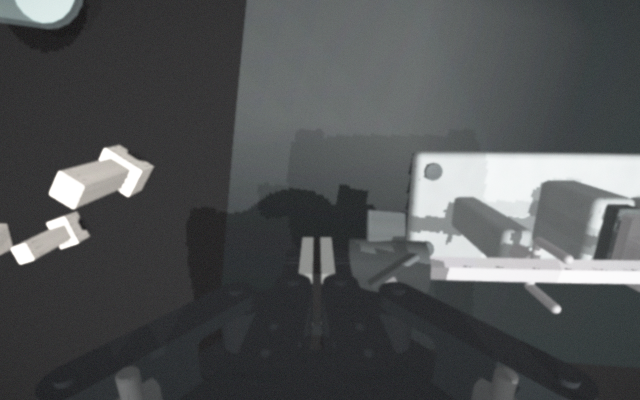

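```bash
python3 - <<'E'
from h import *
s=sense();ci=camera_info('wrist');d=np.load('pics/w3.npz')['d']
W,T=tool_pts(ci,d,s)
for v in (250,258,266,274):
    print(v,[ (u,*map(float,T[v,u].round(1))) for u in (300,316,333,345,350,354,358,370,400)])
E
```

```text
250 [(300, -6.5, -7.6, 164.2), (316, 0.6, -12.0, 154.8), (333, 8.3, -7.1, 165.2), (345, 13.6, -7.5, 164.3), (350, 15.2, -10.3, 158.5), (354, 16.7, -10.8, 157.3), (358, 18.7, -9.9, 159.2), (370, 23.7, -10.4, 158.2), (400, 36.5, -10.5, 157.9)]
258 [(300, -5.7, -11.7, 148.2), (316, 0.6, -11.4, 148.8), (333, 7.4, -11.4, 148.7), (345, 12.9, -7.4, 156.7), (350, 15.1, -7.2, 157.0), (354, 16.6, -7.9, 155.6), (358, 18.2, -8.3, 154.9), (370, 23.5, -7.7, 156.0), (400, 35.3, -9.2, 152.9)]
266 [(300, -5.4, -12.0, 141.0), (316, 0.6, -11.4, 142.0), (333, 7.0, -12.0, 140.9), (345, 12.4, -7.0, 150.3), (350, 14.3, -7.8, 148.8), (354, 16.6, -4.8, 154.5), (358, 18.2, -5.3, 153.5), (370, 23.1, -5.6, 152.9), (400, 32.3, -11.7, 141.3)]
274 [(300, -5.0, -12.5, 134.1), (316, 0.6, -11.3, 136.1), (333, 6.6, -12.7, 133.7), (345, 10.9, -12.6, 133.9), (350, 13.7, -7.6, 142.7), (354, 16.6, -1.5, 153.5), (358, 18.2, -2.1, 152.5), (370, 23.2, -1.9, 152.9), (400, 35.4, -2.8, 151.1)]
```

```bash
python3 -m creep '0 0.1 0 0 0; 0 0.2 0 0 0; 0 0.3 0 0 0; 0 0.4 0 0 0; 0 0.4 0 0 0; 0 0.2 0 0 0; 0 -0.2 0 0 0; 0 -0.2 0 0 0; 0 -0.2 0 0 0; 0 -0.2 0 0 0'; python3 look.py w4
```

```text
clock: 6.2
eef_pos: [520.8, 87.5, 257.8]
tcp_rot: [-3.139, 0.001, -1.417]
contact_force: [0.3, -0.5, -0.9]
opening: 0.001
tilt head-up deg -3.85 z at edge 109.5 range 28.0 122.0 n 18 rms 0.10 lat yaw 0.17 lat 0.5
TCP along 169.1 lat -0.9 z 257.8 F [ 0.3  -0.55 -0.95] t 6.2
```

```bash
python3 -m creep '0 0.3 0 0 0; 0 0.5 0 0 0; 0 0.6 0 0 0; 0 0.65 0 -0.004 0; 0 0.7 0 -0.008 0; 0 0.75 0 -0.012 0; 0 0.8 0 -0.016 0; 0 0.85 0 -0.02 0; 0 0.9 0 -0.024 0; 0 0.95 0 -0.028 0; 0 1 0 -0.03 0'; python3 look.py w5; python3 -m creep '0 -0.1 0 0 0; 0 -0.5 0 0 0; 0 -0.5 0 0 0;0 -0.5 0 0 0';python3 look.py w6
```

```text
clock: 7.35
eef_pos: [522.4, 77.6, 258.1]
tcp_rot: [-3.139, 0.001, -1.417]
contact_force: [-0.3, 2.9, -0.1]
opening: 0.001
tilt head-up deg -3.85 z at edge 109.5 range 18.0 122.0 n 19 rms 0.09 lat yaw 0.11 lat 0.6
TCP along 159.1 lat -0.8 z 258.1 F [-0.34  2.92 -0.07] t 7.35
clock: 7.8
eef_pos: [521.6, 82.5, 258.1]
tcp_rot: [-3.139, 0.001, -1.417]
contact_force: [0.1, 0.7, 0.0]
opening: 0.002
tilt head-up deg -1.33 z at edge 107.2 range 23.0 122.0 n 21 rms 1.80 lat yaw 0.02 lat 0.7
TCP along 164.1 lat -0.9 z 258.1 F [0.14 0.67 0.02] t 7.8
```

```bash
python3 look.py w7; python3 -m creep '0 0 0 0 0; 0 0 0 0 0;0 0 0 0 0';python3 look.py w8
```

```text
tilt head-up deg -1.25 z at edge 107.1 range 23.0 122.0 n 21 rms 1.80 lat yaw 0.03 lat 0.7
TCP along 164.0 lat -0.9 z 258.1 F [-0.24 -0.15 -0.04] t 7.85
clock: 8.2
eef_pos: [521.7, 82.4, 258.1]
tcp_rot: [-3.139, 0.001, -1.417]
contact_force: [-0.0, -0.1, -0.1]
opening: 0.0
tilt head-up deg -3.89 z at edge 109.6 range 23.0 122.0 n 18 rms 0.07 lat yaw 0.12 lat 0.6
TCP along 164.0 lat -0.8 z 258.1 F [-0.03 -0.07 -0.1 ] t 8.2
```

View pics/w8.png

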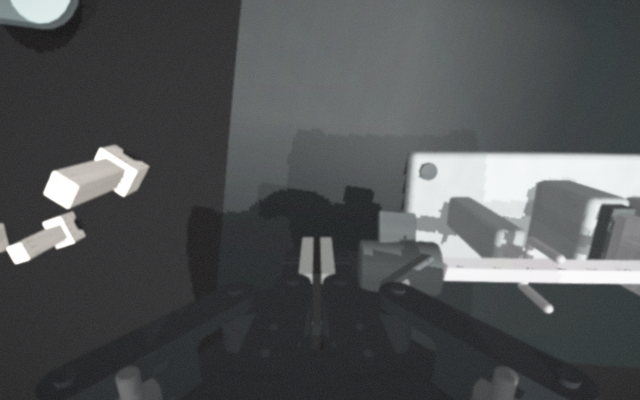

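```bash
sed -i 's/al<125/al<95/' look.py; python3 -m creep '0 0.3 0 0 0; 0 0.45 0 0 0; 0 0.5 0 0 0; 0 0.55 0 -0.004 0; 0 0.6 0 -0.008 0; 0 0.65 0 -0.012 0; 0 0.7 0 -0.016 0; 0 0.75 0 -0.02 0; 0 0.8 0 -0.024 0; 0 0.8 0 -0.024 0; 0 0.3 0 -0.024 0; 0 0.3 0 -0.024 0; 0 0.3 0 -0.024 0; 0 0.3 0 -0.024 0'; python3 look.py w9
```

```text
clock: 9.65
eef_pos: [522.1, 79.4, 258.3]
tcp_rot: [-3.139, 0.0, -1.417]
contact_force: [0.5, -1.1, 0.2]
opening: 0.0
tilt head-up deg -3.79 z at edge 109.5 range 19.0 92.0 n 16 rms 0.10 lat yaw 0.17 lat 0.5
TCP along 160.9 lat -0.9 z 258.3 F [ 0.51 -1.1   0.16] t 9.65
```

```bash
python3 -m creep '0 0.3 0 0 0; 0 0.45 0 0 0; 0 0.5 0 0 0; 0 0.55 0 -0.004 0; 0 0.6 0 -0.008 0; 0 0.65 0 -0.012 0; 0 0.7 0 -0.016 0; 0 0.75 0 -0.02 0; 0 0.8 0 -0.024 0; 0 0.8 0 -0.024 0; 0 0.3 0 -0.024 0; 0 0.3 0 -0.024 0; 0 0.3 0 -0.024 0; 0 0.3 0 -0.024 0'; python3 look.py w10
```

```text
clock: 11.1
eef_pos: [522.6, 76.4, 258.6]
tcp_rot: [-3.139, 0.0, -1.417]
contact_force: [-0.1, 0.6, 1.4]
opening: 0.004
tilt head-up deg 0.05 z at edge 109.4 range 4.0 93.0 n 16 rms 0.08 lat yaw 0.28 lat 0.5
TCP along 157.8 lat -0.8 z 258.6 F [-0.11  0.56  1.44] t 11.1
```

```bash
python3 -m creep '0 -0.3 0 0 0; 0 -0.5 0 0 0; 0 -0.5 0 0 0;0 -0.5 0 0 0;0 -0.5 0 0 0;0 -0.5 0 0 0'; python3 look.py w11;python3 -m creep '0 0 0 0 0; 0 0 0 0 0;0 0 0 0 0';python3 look.py w12
python3 - <<'E'
from h import *
for n in('scene','side'):
    p,d=grab_frame(n);cv2.imwrite(f'pics/{n}1.png',p);np.save(f'pics/{n}1d.npy',d)
E
```

```text
clock: 11.75
eef_pos: [521.9, 81.3, 258.6]
tcp_rot: [-3.139, 0.0, -1.417]
contact_force: [0.7, 0.2, 0.1]
opening: 0.0
tilt head-up deg -0.49 z at edge 109.4 range 23.0 92.0 n 15 rms 0.08 lat yaw 0.34 lat 0.7
TCP along 162.8 lat -0.8 z 258.6 F [0.72 0.16 0.07] t 11.75
clock: 12.1
eef_pos: [521.9, 81.2, 258.6]
tcp_rot: [-3.139, 0.0, -1.417]
contact_force: [-0.5, -1.0, -0.6]
opening: 0.004
tilt head-up deg -0.33 z at edge 109.4 range 23.0 93.0 n 15 rms 0.07 lat yaw 0.17 lat 0.6
TCP along 162.8 lat -0.8 z 258.6 F [-0.51 -1.03 -0.65] t 12.1
```

View pics/w12.png

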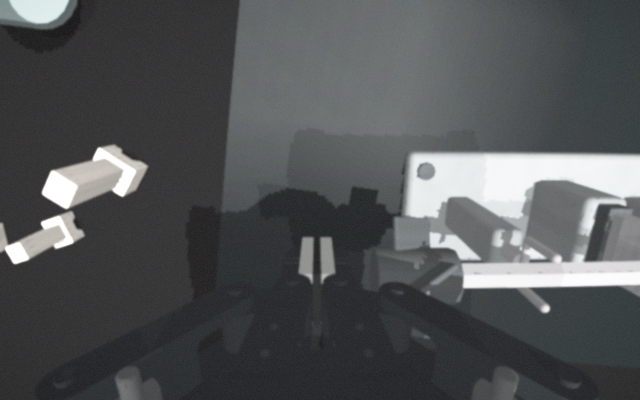

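The wrist view shows the bar lying clear. Tilt now reads about -0.3°, so the shaft floats balanced. I'm backing off along the shaft, going up, and going to look at the small saddle.

```bash
python3 -m creep '0 -1.5 0 0 0; 0 -4 0 0 0; 0 -6 0 0 0; 0 -6 0 -4 0; 0 -6 0 -9 0; 0 -6 0 -9 0; 0 -6 0 -9 0'; python3 - <<'E'
from h import *
go([452,265,340],-81)
E
```

```text
clock: 12.95
eef_pos: [512.5, 141.4, 349.9]
tcp_rot: [-3.136, 0.001, -1.416]
contact_force: [0.2, -0.3, -0.7]
opening: -0.001
shift cm [-13.147   4.079   0.98 ] yaw now -81.15 roll(tool z, down) -0.15 dist mm 138.0 clock 12.95 F [ 0.23 -0.27 -0.73] open -0.001
```

```bash
python3 -m creep '45 -5 1.5 0 0; 45 -13.1 4.1 1 0; 45 -13.1 4.1 1 0; 45 -13.1 4.1 1 0; 45 -13.1 4.1 1 0; 45 -13.1 4.1 1 0; 45 -13.1 4.1 1 0'; python3 look.py s1
```

```text
clock: 13.65
eef_pos: [452.3, 263.7, 339.5]
tcp_rot: [-3.137, 0.0, -1.418]
contact_force: [0.3, -0.0, -0.3]
opening: 0.454
TCP along 353.7 lat -41.8 z 339.5 F [ 0.27 -0.01 -0.25] t 13.65
```

View pics/s1.png

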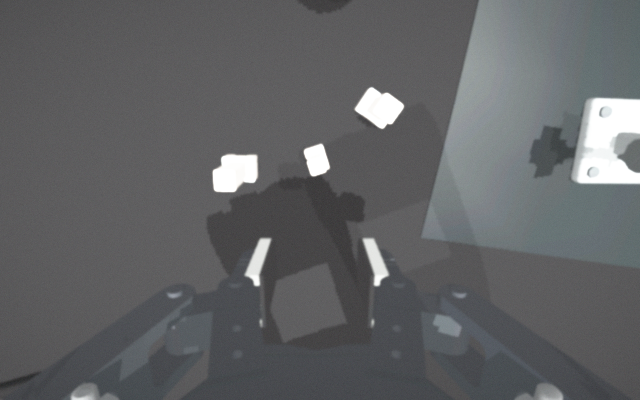

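The three saddles from above are at (235,173), (317,160) and (378,107). The middle one is clearly the smallest. I'm taking its geometry from depth.

```bash
python3 - <<'E'
from h import *
s=sense();ci=camera_info('wrist');d=np.load('pics/s1.npz')['d'];p=cv2.imread('pics/s1.png')
W,T=tool_pts(ci,d,s)
cr=p[80:205,200:420]; cr=cv2.resize(cr,None,fx=3.5,fy=3.5,interpolation=cv2.INTER_CUBIC); cv2.imwrite('pics/s1a.png',(255*(cr/255.)**2.5).astype('uint8'))
for lab,(u0,u1,v0,v1) in dict(A=(205,265,145,200),B=(295,340,135,185),C=(345,412,80,135)).items():
    z=W[v0:v1,u0:u1,2];P=W[v0:v1,u0:u1]
    for lo,hi,nm in ((zmax:=np.percentile(z,99.5))-4,zmax+3,'top'),(6,22,'foot'):
        q=P[(z>lo)&(z<hi)][:,:2].astype(np.float32)
        if len(q)<8: continue
        r=cv2.minAreaRect(q); print(lab,nm,'z %.1f'%np.median(P[(z>lo)&(z<hi)][:,2]),len(q),r)
E
```

```text
A top z 64.5 420 ((456.5328369140625, 335.8326110839844), (15.771621704101562, 15.920747756958008), 8.023181915283203)
A foot z 16.9 388 ((456.36163330078125, 335.95233154296875), (21.414093017578125, 28.721973419189453), 7.542168617248535)
B top z 48.9 221 ((475.2880859375, 266.3608093261719), (12.177373886108398, 11.91080093383789), 26.14466094970703)
B foot z 13.1 177 ((475.3718566894531, 266.33868408203125), (21.016468048095703, 15.83288288116455), 26.325345993041992)
C top z 64.5 463 ((528.7802734375, 222.1001434326172), (15.896378517150879, 15.815279006958008), 66.35409545898438)
C foot z 17.0 351 ((528.6139526367188, 221.5552520751953), (27.997093200683594, 21.499475479125977), 64.4896469116211)
```

View pics/s1a.png

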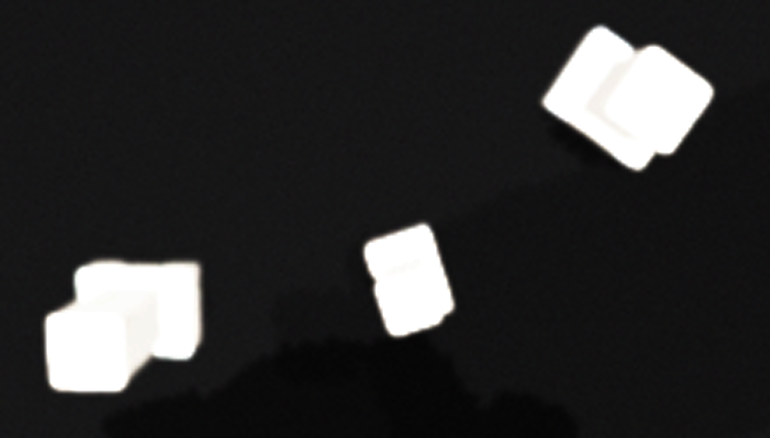

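```bash
python3 - <<'E'
from h import *
go([475.3,266.3,260],-63.7)
go([475.3,266.3,192],-63.7)
E
```

```text
shift cm [ 0.092 -2.272  7.973] yaw now -81.24 roll(tool z, down) -17.54 dist mm 82.9 clock 13.7 F [-0.12  0.11  0.01] open 0.452
shift cm [ 0.096 -2.236 14.773] yaw now -81.24 roll(tool z, down) -17.54 dist mm 149.4 clock 13.7 F [-0.12  0.11  0.01] open 0.452
```

```bash
python3 -m creep '35 0.1 -2.2 2 -8; 35 0.1 -2.2 4 -16; 35 0.1 -2.2 8 -17.5; 35 0.1 -2.2 8 -17.5; 35 0.1 -2.2 8 -17.5'; python3 look.py s2; python3 - <<'E'
from h import *
go([475.3,266.3,192],-63.7)
s=sense();ci=camera_info('wrist');d=np.load('pics/s2.npz')['d']
W,T=tool_pts(ci,d,s)
r=np.hypot(W[...,0]-475.3,W[...,1]-266.3)<13
for lo,hi in((44,54),(9,17)):
    q=W[r&(W[...,2]>lo)&(W[...,2]<hi)];print(len(q),np.median(q[:,2]),cv2.minAreaRect(q[:,:2].astype(np.float32)))
E
```

```text
clock: 14.2
eef_pos: [474.8, 265.5, 259.8]
tcp_rot: [-3.138, -0.001, -1.115]
contact_force: [0.1, 0.4, 1.1]
opening: 0.347
TCP along 352.0 lat -19.3 z 259.8 F [0.14 0.4  1.07] t 14.2
shift cm [-0.037  0.011  6.881] yaw now -63.84 roll(tool z, down) -0.14 dist mm 68.8 clock 14.25 F [ 0.92 -0.31 -0.25] open 0.35
419 49.761460605420226 ((476.4520568847656, 267.1378173828125), (12.152588844299316, 11.387737274169922), 26.433818817138672)
283 13.811091115119057 ((476.4527282714844, 267.06011962890625), (21.18360710144043, 15.54416561126709), 26.078245162963867)
```

View pics/s2.png

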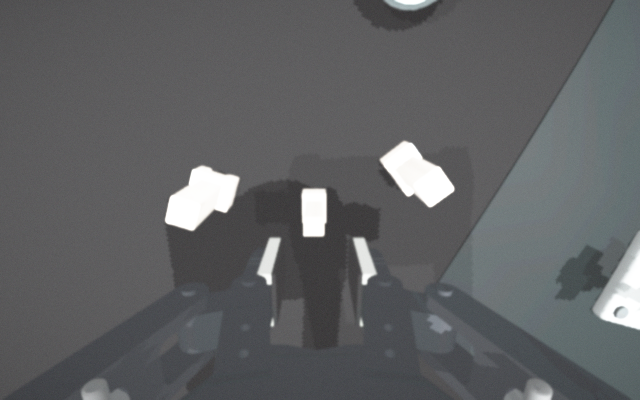

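```bash
python3 -m creep '35 -0.02 -0.05 3 0; 35 -0.02 -0.05 5.5 0; 35 -0.02 -0.05 6.8 0; 35 -0.02 -0.05 6.8 0; 35 -0.02 -0.05 6.8 0'; python3 -m creep '0 0 0 0 0; 0 0 0 0 0; 0 0 0 0 0; 0 0 0 0 0; 0 0 0 0 0; 0 0 0 0 0; 0 0 0 0 0; 0 0 0 0 0' 25; python3 look.py s3
```

```text
clock: 14.75
eef_pos: [476.5, 266.7, 194.1]
tcp_rot: [-3.134, -0.001, -1.114]
contact_force: [-0.2, 0.3, -0.0]
opening: 0.354
clock: 15.55
eef_pos: [477.0, 267.0, 195.2]
tcp_rot: [-3.132, -0.001, -1.115]
contact_force: [-1.3, 0.2, 7.9]
opening: 0.129
TCP along 353.2 lat -16.8 z 195.2 F [-1.26  0.21  7.88] t 15.55
```

View pics/s3.png

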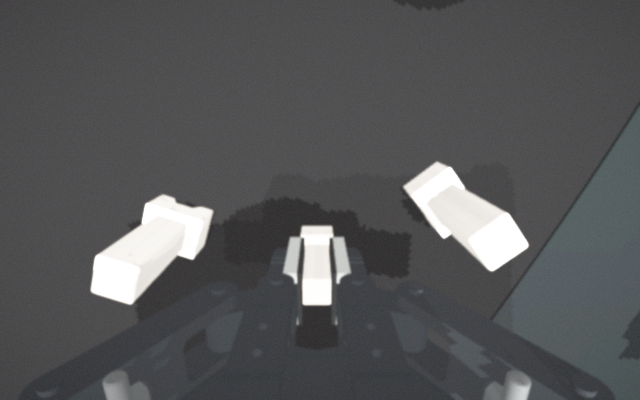

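Saddle gripped: its post is between the pads at (316,265), opening 0.129 ≈ 11 mm. I'm lifting it and moving to a high viewpoint over the stand.

```bash
python3 -m creep '0 0 0 -1 0; 0 0 0 -5 0; 0 0 0 -10 0; 0 0 0 -15 0; 0 0 0 -20 0; 0 0 0 -23.5 0; 0 0 0 -23.5 0'; python3 - <<'E'
from h import *
go([520,-82,430],-81.23)
E
```

```text
clock: 16.3
eef_pos: [475.8, 266.7, 436.7]
tcp_rot: [-3.122, -0.0, -1.114]
contact_force: [-0.2, 0.9, -0.6]
opening: 0.137
shift cm [33.25  11.414  0.461] yaw now -63.86 roll(tool z, down) 17.37 dist mm 351.6 clock 16.3 F [-0.25  0.87 -0.58] open 0.137
```

```bash
python3 -m creep '0 33.2 11.4 0.5 17.4; 0 33.2 11.4 0.5 17.4; 0 33.2 11.4 0.5 17.4; 0 33.2 11.4 0.5 17.4; 0 33.2 11.4 0.5 17.4; 0 33.2 11.4 0.5 17.4; 0 33.2 11.4 0.5 17.4; 0 33.2 11.4 0.5 17.4; 0 33.2 11.4 0.5 17.4; 0 33.2 11.4 0.5 17.4; 0 33.2 11.4 0.5 17.4; 0 33.2 11.4 0.5 17.4; 0 33.2 11.4 0.5 17.4'; sed -i 's/al<95/al<90/' look.py; python3 look.py v1; python3 - <<'E'
from h import *
print(sense()['tcp_rot'],sense()['qpos'])
E
```

```text
clock: 17.6
eef_pos: [519.9, -80.5, 429.7]
tcp_rot: [-3.123, 0.005, -1.416]
contact_force: [-0.6, 0.8, 0.4]
opening: 0.131
tilt head-up deg -0.35 z at edge 109.3 range -227.0 88.0 n 64 rms 0.17 lat yaw 0.06 lat -0.5
TCP along 3.2 lat -27.4 z 429.7 F [-0.65  0.76  0.42] t 17.6
[-3.12313992  0.00542227 -1.41683265] [-0.16040195  0.16976437  1.82107929  0.01198177  1.13490379  1.25150779]
```

View pics/v1.png

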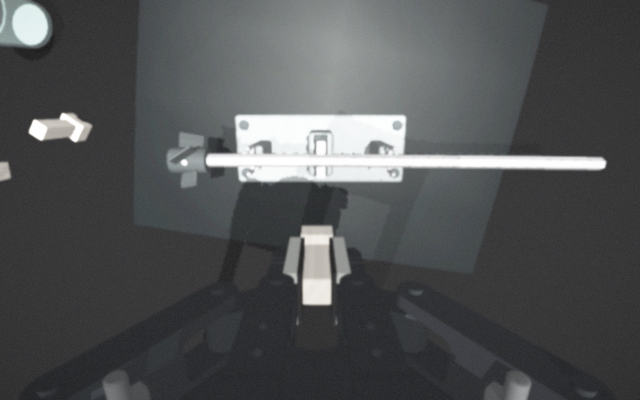

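The shaft still floats, with full-length tilt -0.35°. The saddle is in hand at (317,265). I'm measuring the knife land and the held saddle, then repeating with the tool turned half round to cancel camera calibration error.

```bash
cat > meas.py <<'E'
import sys
from h import *
n=sys.argv[1]; Z=np.load(f'pics/{n}.npz');d=Z['d'];s=sense();ci=camera_info('wrist');ci['world_to_cam']=Z['M']
W,T=tool_pts(ci,d,s)
a=np.radians(98.77);D=np.array([np.cos(a),np.sin(a)]);N=np.array([D[1],-D[0]]);E=np.array([547.5,-79.5])
al=(W[...,:2]-E)@D; la=(W[...,:2]-E)@N
# knife land
r=(d>0)&(abs(al)<9)&(abs(la)<22)&(abs(la)>8)&(abs(W[...,2]-99.5)<2)
for sg in(1,-1):
    q=r&(la*sg>0); print('land side',sg,'n',q.sum(),'along %.2f [%.1f %.1f]'%(al[q].mean(),*np.percentile(al[q],[3,97])),'lat',la[q].mean().round(1),'range',la[q].min().round(1),la[q].max().round(1))
# base plate
b=(d>0)&(abs(W[...,2]-14)<3)&(abs(al)<120)&(abs(la)<60)
u8=cv2.morphologyEx(b.astype('uint8'),cv2.MORPH_OPEN,np.ones((3,3)));pts=np.stack([al[u8>0],la[u8>0]],-1).astype(np.float32)
print('plate in (along,lat):',cv2.minAreaRect(pts))
# saddle in hand: pixels nearer, bright
img=cv2.imread(f'pics/{n}.png').min(2)
h=(d>0)&(img>140)&(abs(T[...,0])<9)&(T[...,2]<200)&(abs(T[...,1])<20)
for zz in range(142,200,4):
    k=h&(abs(T[...,2]-zz)<2)
    if k.sum()>10: print('hand z',zz,k.sum(),'x %.2f %.2f'%tuple(np.percentile(T[...,0][k],[2,98])),'y %.2f %.2f'%tuple(np.percentile(T[...,1][k],[2,98])))
print('TCP al,la',(s['eef_pos'][:2]-E)@D,(s['eef_pos'][:2]-E)@N,s['eef_pos'],s['tcp_rot'])
E
python3 meas.py v1
python3 - <<'E'
from h import *
go([575.5,-77,430],98.77)
E
```

```text
land side 1 n 82 along -0.11 [-4.0 3.4] lat 12.2 range 8.0 16.4
land side -1 n 77 along 0.04 [-3.2 3.3] lat -12.8 range -17.2 -8.5
plate in (along,lat): ((0.035003662109375, -0.6243667602539062), (78.64625549316406, 199.46958923339844), 89.94061279296875)
hand z 142 38 x -8.87 8.93 y -12.34 -2.48
hand z 146 800 x -7.84 6.26 y -11.81 8.18
hand z 150 167 x -8.58 8.86 y -12.14 -2.42
hand z 154 149 x -8.49 8.76 y -12.04 -2.73
hand z 158 135 x -8.63 8.65 y -11.97 -2.74
hand z 162 120 x -8.77 6.19 y -11.99 -2.67
hand z 166 114 x -8.79 6.09 y -12.00 -2.80
hand z 170 105 x -5.70 6.97 y -11.89 -2.67
hand z 174 82 x -4.68 6.33 y -3.66 -2.64
hand z 178 74 x -4.81 6.46 y -3.45 -2.53
hand z 182 273 x -5.92 7.62 y -7.48 -2.60
hand z 186 101 x -6.98 8.30 y -7.47 -3.83
hand z 190 82 x -6.69 8.12 y -7.45 -6.58
hand z 194 51 x -6.82 8.58 y -7.33 -6.42
TCP al,la 2.982707184135881 -27.445509342962573 [519.92060544 -80.73673794 429.67272213] [-3.12313992  0.00542227 -1.41683265]
shift cm [ 0.483 -5.549  0.067] yaw now -81.18 roll(tool z, down) -179.95 dist mm 55.7 clock 17.65 F [-0.86 -0.95 -0.24] open 0.129
```

```bash
python3 -m creep '0 0 0 0 -8; 0 0 0 0 -16; 0 0 0 0 -24; 0 0 0 0 -32; 0 0 0 0 -40; 0 0 0 0 -48; 0 0.1 -1 0 -56; 0 0.1 -1.5 0 -64; 0 0.2 -2 0 -72; 0 0.2 -2.5 0 -80; 0 0.2 -3 0 -88; 0 0.3 -3.5 0 -96; 0 0.3 -4 0 -104; 0 0.4 -4.5 0 -112; 0 0.4 -5 0 -120; 0 0.5 -5.5 0 -128; 0 0.5 -5.5 0 -136; 0 0.5 -5.5 0 -144; 0 0.5 -5.5 0 -152; 0 0.5 -5.5 0 -152'; python3 - <<'E'
from h import *
go([575.5,-77,430],98.77)
E
```

```text
clock: 19.65
eef_pos: [575.0, -76.9, 430.6]
tcp_rot: [3.128, -0.013, 1.239]
contact_force: [0.1, 0.7, 0.3]
opening: 0.134
shift cm [0.009 0.045 0.061] yaw now 70.97 roll(tool z, down) -27.80 dist mm 0.8 clock 19.65 F [0.14 0.68 0.33] open 0.134
```

```bash
python3 -m creep '0 0 0 0 -8; 0 0 0 0 -16; 0 0 0 0 -24; 0 0 0 0 -28; 0 0 0 0 -28; 0 0 0 0 -28';python3 look.py v2;python3 meas.py v2
```

```text
clock: 20.25
eef_pos: [575.0, -76.8, 430.6]
tcp_rot: [3.123, -0.006, 1.723]
contact_force: [-0.5, -0.1, -0.4]
opening: 0.138
tilt head-up deg -0.32 z at edge 109.3 range -228.0 88.0 n 64 rms 0.15 lat yaw 0.14 lat -0.6
TCP along -1.5 lat 27.6 z 430.6 F [-0.49 -0.14 -0.39] t 20.25
land side 1 n 75 along 0.18 [-3.6 3.6] lat 12.5 range 8.2 16.6
land side -1 n 83 along 0.19 [-3.3 3.5] lat -12.6 range -16.6 -8.3
plate in (along,lat): ((-0.04750823974609375, -0.331298828125), (199.1263885498047, 79.5077133178711), 0.0036475136876106262)
hand z 142 32 x -8.95 8.93 y -11.17 10.97
hand z 146 787 x -6.25 7.70 y -10.60 9.32
hand z 150 171 x -8.62 8.67 y -10.94 -1.34
hand z 154 127 x -8.83 8.67 y -10.94 -1.75
hand z 158 143 x -6.22 8.70 y -10.92 -1.59
hand z 162 118 x -8.84 8.56 y -10.87 -1.74
hand z 166 113 x -6.38 8.64 y -10.74 -1.59
hand z 170 97 x -6.97 6.43 y -10.79 -1.64
hand z 174 87 x -6.28 4.68 y -2.63 -1.61
hand z 178 77 x -6.43 4.85 y -2.66 -1.41
hand z 182 280 x -7.27 6.19 y -6.35 -1.46
hand z 186 81 x -8.68 6.81 y -6.42 -5.17
hand z 190 88 x -8.02 6.77 y -6.50 -5.54
hand z 194 55 x -8.44 6.86 y -6.27 -5.66
TCP al,la -1.528318330184172 27.62563973555865 [575.03567062 -76.79841322 430.61464503] [ 3.12327342 -0.0055129   1.72355782]
```

View pics/v2.png

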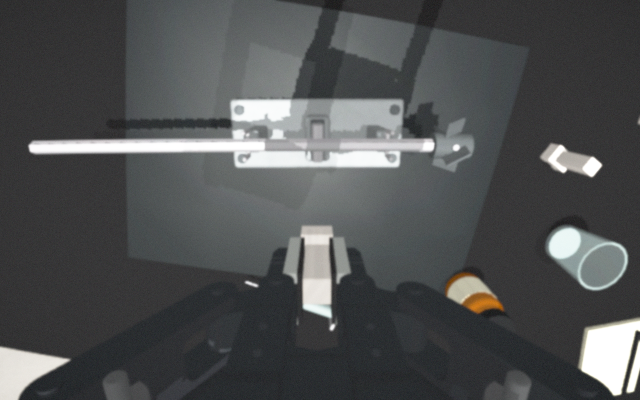

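```bash
cat > sad.py <<'E'
import sys
from h import *
n=sys.argv[1]; Z=np.load(f'pics/{n}.npz');d=Z['d'];ci=camera_info('wrist');ci['world_to_cam']=Z['M']
s=sense() if len(sys.argv)<3 else None
k,Dd=K(ci); vv,uu=np.mgrid[0:400,0:640]
un=cv2.undistortPoints(np.stack([uu,vv],-1).reshape(-1,1,2).astype(float),k,Dd)[:,0].reshape(400,640,2)
c=np.dstack([un[...,0]*d,un[...,1]*d,d]);M=ci['world_to_cam'];W=(c-M[:3,3])@M[:3,:3]
a=np.radians(98.77);D=np.array([np.cos(a),np.sin(a)]);N=np.array([D[1],-D[0]]);E=np.array([547.5,-79.5])
al=(W[...,:2]-E)@D; la=(W[...,:2]-E)@N; z=W[...,2]
img=cv2.imread(f'pics/{n}.png').min(2)
reg=np.zeros_like(d,bool);reg[215:312,296:340]=True
m=reg&(img>140)&(d>0)
zt=np.percentile(z[m],98);print('top z',zt)
for o in range(-56,4,4):
    q=m&(abs(z-zt-o)<2)
    if q.sum()>8: print(o,q.sum(),'al %.2f %.2f'%tuple(np.percentile(al[q],[3,97])),'la %.2f %.2f'%tuple(np.percentile(la[q],[3,97])))
E
python3 sad.py v1 x; python3 sad.py v2 x
```

```text
top z 288.26620884728004
-52 60 al -4.13 10.48 la -17.34 -16.54
-48 85 al -3.91 10.48 la -17.37 -16.52
-44 106 al -4.29 10.89 la -21.72 -16.57
-40 262 al -2.74 9.00 la -21.41 -16.66
-36 77 al -2.36 8.62 la -21.52 -20.58
-32 85 al -2.37 8.56 la -21.55 -20.63
-28 109 al -5.69 9.56 la -21.66 -12.44
-24 123 al -6.72 11.81 la -21.55 -12.42
-20 139 al -6.38 11.62 la -21.80 -12.49
-16 144 al -6.15 11.53 la -21.73 -12.50
-12 150 al -5.92 11.09 la -21.89 -12.67
-8 205 al -5.58 10.52 la -30.73 -12.70
-4 728 al -2.49 8.42 la -32.73 -20.81
0 15 al -5.63 10.75 la -18.37 -12.44
top z 287.32012888295856
-52 30 al -8.53 6.02 la 24.91 25.51
-48 84 al -8.64 6.05 la 24.64 25.51
-44 86 al -8.72 6.18 la 24.62 25.44
-40 276 al -8.09 5.44 la 24.63 29.42
-36 80 al -6.84 4.13 la 28.22 29.48
-32 79 al -6.75 3.70 la 28.23 29.18
-28 93 al -6.90 4.11 la 20.36 29.06
-24 133 al -10.23 8.44 la 19.81 29.05
-20 123 al -9.99 7.98 la 19.64 28.90
-16 139 al -10.06 7.86 la 19.58 28.84
-12 139 al -9.59 7.58 la 19.70 28.86
-8 152 al -9.53 7.32 la 19.54 28.73
-4 810 al -6.94 3.95 la 27.58 39.40
0 28 al -9.40 7.16 la 19.01 38.18
```

```bash
python3 -m creep '0 0 0 0 8; 0 0 -0.5 0 16; 0 0 -1 0 24; 0 0.1 -1.5 0 32; 0 0.1 -2 0 40; 0 0.1 -2.5 0 48; 0 0.1 -2.8 0 56; 0 0.1 -2.8 0 64; 0 0.1 -2.8 0 72; 0 0.1 -2.8 0 80; 0 0.1 -2.8 0 88; 0 0.1 -2.8 0 96; 0 0.1 -2.8 0 104; 0 0.1 -2.8 0 112; 0 0.1 -2.8 0 120; 0 0.1 -2.8 0 128; 0 0.1 -2.8 0 136; 0 0.1 -2.8 0 144; 0 0.1 -2.8 0 152; 0 0.1 -2.8 0 152'; python3 - <<'E'
from h import *
a=np.radians(98.77);D=np.array([np.cos(a),np.sin(a)]);N=np.array([D[1],-D[0]]);E=np.array([547.5,-79.5])
q=E-0.1*D-0.4*N;print(sense()['tcp_rot'])
go([*q,430],-81.2); go([*q,325],-81.2)
E
```

```text
clock: 22.3
eef_pos: [547.2, -80.0, 430.1]
tcp_rot: [-3.123, -0.004, -0.934]
contact_force: [-0.1, -0.7, -0.4]
opening: 0.133
[-3.12279503 -0.00369265 -0.93389007]
shift cm [-0.039 -0.012  0.013] yaw now -53.51 roll(tool z, down) 27.69 dist mm 0.4 clock 22.3 F [-0.07 -0.74 -0.44] open 0.133
shift cm [-0.077  0.185 10.511] yaw now -53.51 roll(tool z, down) 27.69 dist mm 105.1 clock 22.3 F [-0.07 -0.74 -0.44] open 0.133
```

```bash
python3 -m creep '0 0 0 0 8; 0 0 0 2 16; 0 0 0 5 24; 0 -0.1 0.2 8 27.7; 0 -0.1 0.2 10.5 27.7; 0 -0.1 0.2 10.5 27.7; 0 -0.1 0.2 10.5 27.7; 0 -0.1 0.2 10.5 27.7; 0 -0.1 0.2 10.5 27.7; 0 -0.1 0.2 10.5 27.7'; python3 look.py h1;python3 meas.py h1; python3 sad.py h1; python3 - <<'E'
from h import *
for n in('scene','side'):
    p,d=grab_frame(n);cv2.imwrite(f'pics/{n}2.png',p)
    crop(p,*((220,120,320,220) if n=='scene' else (320,150,400,250)),6,f'pics/{n}2c.png')
E
```

```text
clock: 23.3
eef_pos: [547.2, -79.6, 326.2]
tcp_rot: [-3.121, 0.005, -1.417]
contact_force: [-0.2, -0.2, -0.9]
opening: 0.132
tilt head-up deg -0.36 z at edge 109.1 range -207.0 88.0 n 57 rms 0.14 lat yaw 0.19 lat 0.3
TCP along -0.1 lat -0.3 z 326.2 F [-0.16 -0.2  -0.86] t 23.3
land side 1 n 159 along 0.39 [-3.3 3.7] lat 12.3 range 8.0 16.4
top z 182.68997022325766
-52 25 al -6.89 7.49 la 10.02 10.53
-48 84 al -7.08 7.43 la 9.97 10.85
-44 84 al -7.43 7.58 la 9.94 10.79
-40 286 al -6.69 6.81 la 5.79 10.60
-36 76 al -5.19 5.56 la 5.76 6.57
-32 87 al -5.52 5.51 la 5.66 6.65
-28 88 al -5.75 5.54 la 5.71 14.45
-24 143 al -9.80 9.08 la 5.73 14.93
-20 120 al -9.54 8.57 la 5.49 14.80
-16 145 al -9.50 8.43 la 5.51 14.73
-12 142 al -8.99 8.17 la 5.51 14.55
-8 150 al -9.02 7.91 la 5.29 14.41
-4 824 al -5.58 5.33 la -5.61 6.45
0 39 al -8.73 7.68 la -1.92 14.56meas.py:10: RuntimeWarning: Mean of empty slice.
  q=r&(la*sg>0); print('land side',sg,'n',q.sum(),'along %.2f [%.1f %.1f]'%(al[q].mean(),*np.percentile(al[q],[3,97])),'lat',la[q].mean().round(1),'range',la[q].min().round(1),la[q].max().round(1))
  ret = ret.dtype.type(ret / rcount)
Traceback (most recent call last):
  File "meas.py", line 10, in <module>
    q=r&(la*sg>0); print('land side',sg,'n',q.sum(),'along %.2f [%.1f %.1f]'%(al[q].mean(),*np.percentile(al[q],[3,97])),'lat',la[q].mean().round(1),'range',la[q].min().round(1),la[q].max().round(1))
                                                                                            ~~~~~~~~~~~~~^^^^^^^^^^^^^^
IndexError: index -1 is out of bounds for axis 0 with size 0
```

View pics/h1.png

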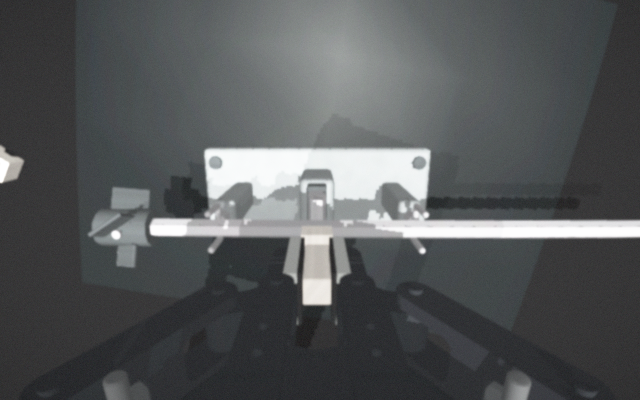

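View pics/scene2c.png

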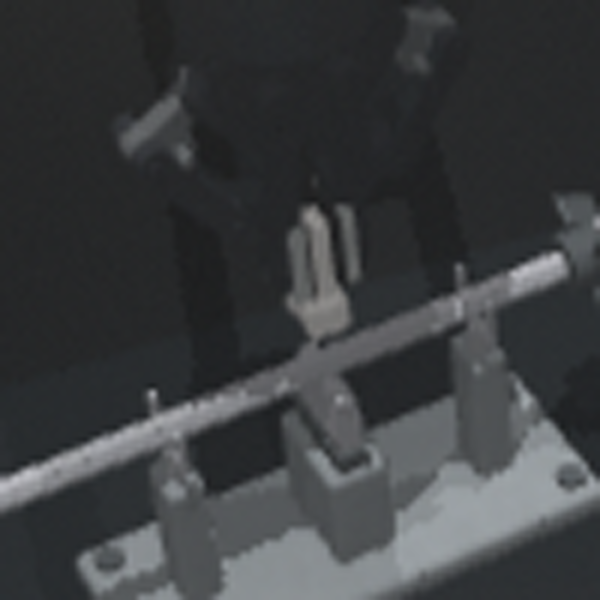

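The hover view shows the saddle at (316,265) directly over the shaft and blade. In the same camera frame the knife land reads along ≈ 0.2–0.4 and the saddle ≈ 0.1–0.2. The scene crop agrees. I'm lowering slowly; seating is expected about 25 mm down.

```bash
python3 -m creep '0 -0.01 -0.02 0.5 0; 0 -0.01 -0.02 1 0; 0 -0.01 -0.02 1.4 0; 0 -0.01 -0.02 1.7 0; 0 -0.01 -0.02 1.9 0; 0 -0.01 -0.02 2 0; 0 -0.01 -0.02 2.1 0; 0 -0.01 -0.02 2.15 0; 0 -0.01 -0.02 2.15 0; 0 -0.01 -0.02 2.15 0; 0 -0.01 -0.02 2.15 0'; python3 look.py h2; python3 sad.py h2; python3 - <<'E'
from h import *
p=cv2.imread('pics/h2.png'); crop(p,200,140,440,320,3.3,'pics/h2c.png')
s=sense();print(s['tcp_rot'],s['eef_pos'])
ci=camera_info('wrist');d=np.load('pics/h2.npz')['d'];W,T=tool_pts(ci,d,s)
print('post top z',np.median(W[285:298,310:322,2]))
E
```

```text
clock: 24.55
eef_pos: [547.5, -79.3, 304.2]
tcp_rot: [-3.122, 0.005, -1.417]
contact_force: [0.1, -0.5, -0.4]
opening: 0.135
tilt head-up deg -0.36 z at edge 109.3 range -186.0 88.0 n 50 rms 0.12 lat yaw 0.19 lat 0.6
TCP along 0.2 lat 0.0 z 304.2 F [ 0.07 -0.52 -0.36] t 24.55
top z 160.95946204582768
-56 34 al -12.03 11.66 la 4.01 4.94
-52 32 al -7.67 8.38 la 4.86 10.99
-48 78 al -7.09 7.78 la 10.48 11.19
-44 94 al -7.23 7.82 la 10.28 11.12
-40 273 al -6.46 7.01 la 6.29 10.96
-36 79 al -5.22 5.84 la 6.15 10.50
-32 87 al -5.26 5.78 la 6.02 7.08
-28 97 al -8.27 7.46 la 6.13 14.81
-24 132 al -9.37 9.14 la 6.08 15.32
-20 124 al -9.26 8.87 la 5.98 15.27
-16 144 al -9.25 8.70 la 5.93 15.20
-12 139 al -8.79 8.43 la 5.83 15.12
-8 143 al -8.79 8.19 la 5.71 15.03
-4 832 al -5.29 5.58 la -5.26 6.80
0 23 al -8.49 7.98 la -0.02 15.05
[-3.12230005  0.00519757 -1.41711711] [547.53186982 -79.28570136 304.20780357]
post top z 157.6495640821257
```

View pics/h2c.png

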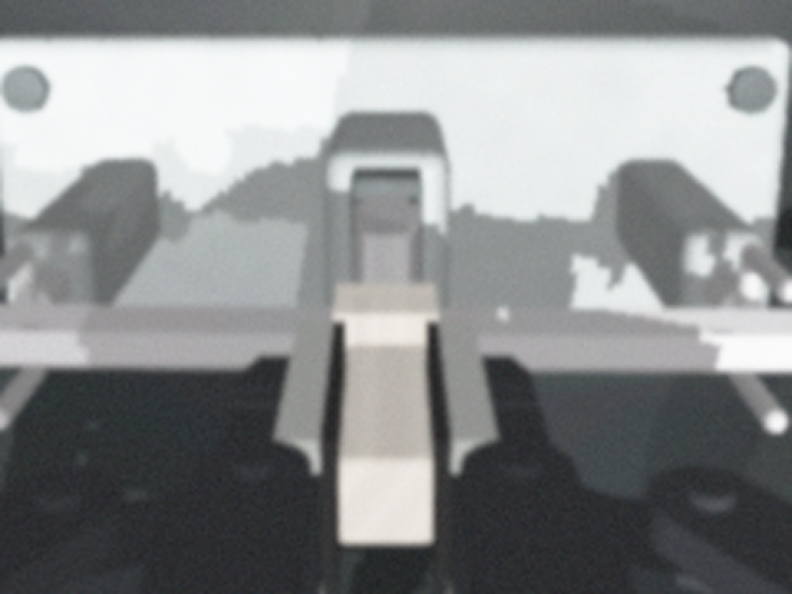

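In the crop the saddle foot spans x 334–440 and is centred on the blade at 387. About 3.0–3.3 mm is left.

```bash
sed -i 's/    q=r&(la\*sg>0); /    q=r\&(la*sg>0)\n    if q.sum()>9: /' meas.py; python3 meas.py h2 | head -1; python3 -m creep '0 0 0 0.08 0; 0 0 0 0.14 0; 0 0 0 0.2 0; 0 0 0 0.24 0; 0 0 0 0.24 0; 0 0 0 0.24 0'; python3 look.py h3; python3 -m creep '0 0 0 0.03 0; 0 0 0 0.03 0'; python3 look.py h4;python3 sad.py h4|sed -n 4,7p; python3 meas.py h4 | head -1;python3 - <<'E'
from h import *
s=sense();ci=camera_info('wrist');d=np.load('pics/h4.npz')['d'];W,T=tool_pts(ci,d,s)
print('post top z',np.median(W[285:298,310:322,2]))
E
```

```text
land side 1 n 203 along 0.46 [-3.3 4.1] lat 12.5 range 8.1 16.6
clock: 25.2
eef_pos: [547.5, -79.3, 301.8]
tcp_rot: [-3.122, 0.005, -1.417]
contact_force: [-0.4, -0.3, 0.7]
opening: 0.132
tilt head-up deg -0.18 z at edge 109.3 range -182.0 88.0 n 49 rms 0.10 lat yaw -0.17 lat 0.8
TCP along 0.2 lat 0.1 z 301.8 F [-0.4  -0.27  0.68] t 25.2
clock: 25.45
eef_pos: [547.5, -79.3, 301.5]
tcp_rot: [-3.123, 0.005, -1.417]
contact_force: [-1.6, 0.1, 0.9]
opening: 0.135
tilt head-up deg -0.17 z at edge 109.2 range -182.0 88.0 n 49 rms 0.09 lat yaw -0.02 lat 0.7
TCP along 0.2 lat 0.0 z 301.5 F [-1.63  0.1   0.9 ] t 25.45
-48 79 al -7.07 7.53 la 10.31 10.98
-44 91 al -7.15 7.77 la 10.16 11.07
-40 271 al -6.52 7.10 la 6.16 10.87
-36 78 al -4.91 5.81 la 6.11 9.93
land side 1 n 206 along 0.32 [-3.2 4.0] lat 12.7 range 8.0 16.7
post top z 155.04504144852064
```

```bash
python3 -m creep '14 0 0 0 0; 15 0 0 0 0; 16 0 0 0 0; 17 0 0 0 0; 18 0 0 0 0; 20 0 0 0 0; 22 0 0 0 0; 25 0 0 0 0; 28 0 0 0 0; 30 0 0 0 0; 30 0 0 0 0; 30 0 0 0 0'; python3 look.py r1;python3 - <<'E'
from h import *
p=cv2.imread('pics/r1.png'); crop(p,200,140,440,320,3.3,'pics/r1c.png')
E
python3 sad.py r1|sed -n 1,8p; python3 meas.py r1 | head -1
```

```text
clock: 26.7
eef_pos: [547.5, -79.3, 301.5]
tcp_rot: [-3.123, 0.005, -1.417]
contact_force: [-0.1, -0.8, -0.1]
opening: 0.302
tilt head-up deg -0.21 z at edge 109.2 range -182.0 87.0 n 48 rms 0.13 lat yaw 0.05 lat 0.7
TCP along 0.2 lat 0.0 z 301.5 F [-0.11 -0.81 -0.08] t 26.7
top z 155.23569942097512
-56 163 al -3.24 4.07 la 8.30 14.98
-52 15 al -11.74 11.38 la -1.44 8.28
-48 194 al -11.76 11.45 la -2.52 10.60
-44 156 al -11.66 11.33 la -2.71 10.73
-40 93 al -7.08 8.20 la 7.05 10.79
-36 473 al -7.57 8.27 la -6.98 10.65
-32 76 al -4.91 5.52 la 6.06 6.88
land side 1 n 209 along 0.44 [-3.2 4.1] lat 12.6 range 8.1 16.7
```

View pics/r1c.png

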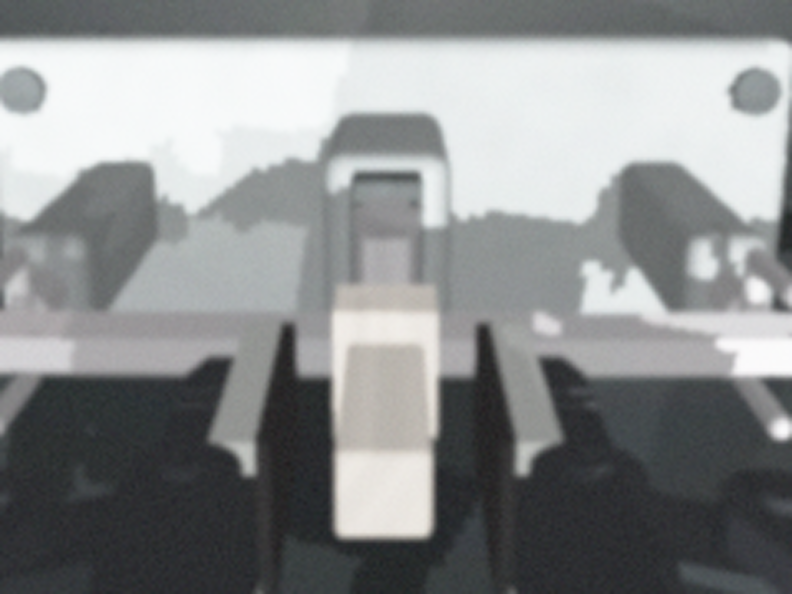

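The saddle stands free, seated at (387,400) in the crop. The fingers are clear on both sides and tilt is -0.2°. I'm rising straight up.

```bash
python3 -m creep '30 0 0 -0.3 0; 30 0 0 -1 0; 30 0 0 -2 0; 30 0 0 -4 0; 30 0 0 -7 0; 30 0 0 -10 0; 30 -0.5 3 -12 0; 30 -0.5 4 -13 0; 30 -0.5 4 -13 0; 30 -0.5 4 -13 0; 30 -0.5 4 -13 0; 30 -0.5 4 -13 0'; python3 look.py f1;python3 meas.py f1 | head -2; python3 - <<'E'
from h import *
for n in('scene','side'):
    p,d=grab_frame(n)
    crop(p,*((160,110,350,240) if n=='scene' else (320,120,400,250)),4,f'pics/{n}3c.png')
s=sense();ci=camera_info('wrist');d=np.load('pics/f1.npz')['d'];W,T=tool_pts(ci,d,s)
a=np.radians(98.77);D=np.array([np.cos(a),np.sin(a)]);N=np.array([D[1],-D[0]]);E=np.array([547.5,-79.5])
al=(W[...,:2]-E)@D; la=(W[...,:2]-E)@N;z=W[...,2]
for lo,hi in((151,158),(115,122)):
    q=(z>lo)&(z<hi)&(abs(al)<20)&(abs(la)<25); print(lo,q.sum(),np.median(z[q]),cv2.minAreaRect(np.stack([al[q],la[q]],-1).astype(np.float32)))
E
```

```text
clock: 27.95
eef_pos: [505.3, -81.5, 429.8]
tcp_rot: [-3.124, 0.006, -1.417]
contact_force: [-0.5, 0.6, -0.5]
opening: 0.298
tilt head-up deg -0.18 z at edge 109.4 range -228.0 87.0 n 60 rms 0.14 lat yaw 0.17 lat -0.5
TCP along 4.5 lat -42.0 z 429.8 F [-0.46  0.61 -0.45] t 27.95
land side 1 n 58 along 0.14 [-3.2 4.1] lat 13.3 range 10.5 15.9
land side -1 n 42 along 0.21 [-3.4 4.0] lat -15.9 range -18.0 -13.9
151 263 154.77541331331915 ((0.6182794570922852, 0.311917781829834), (12.223618507385254, 11.359577178955078), 89.50806427001953)
115 153 118.95615954410786 ((0.0868687629699707, -0.2483663558959961), (14.726129531860352, 20.57957649230957), 0.0167952049523592)
```

View pics/f1.png

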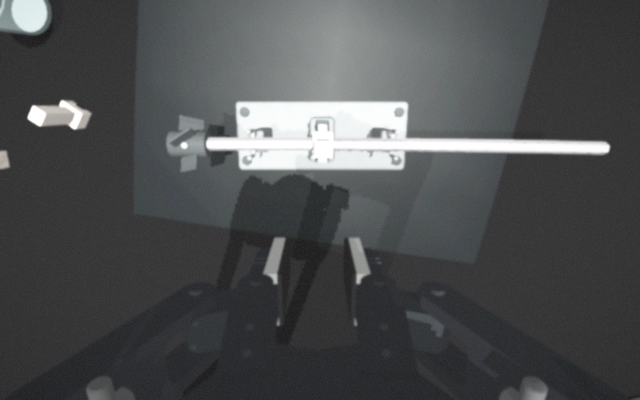

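View pics/scene3c.png

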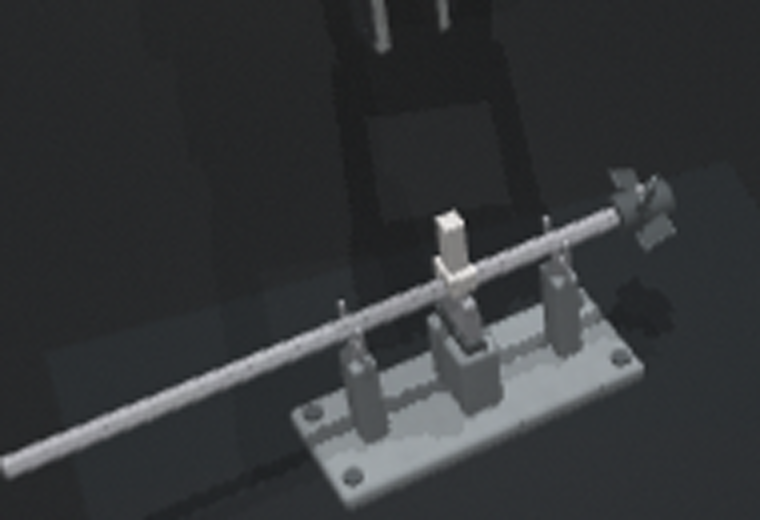

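The wrist view shows the saddle at (322,141) astride the shaft over the knife, and the scene crop shows it upright at (452,250). I'll check that it is steady, then hand in.

```bash
python3 -m creep '30 0 0 0 0; 30 0 0 0 0; 30 0 0 0 0; 30 0 0 0 0; 30 0 0 0 0; 30 0 0 0 0; 30 0 0 0 0; 30 0 0 0 0; 30 0 0 0 0; 30 0 0 0 0'; python3 look.py f2; python3 -c "
from rig import sign_off; print(sign_off())"
```

```text
clock: 29.1
eef_pos: [505.1, -81.5, 430.1]
tcp_rot: [-3.124, 0.006, -1.417]
contact_force: [0.2, -0.2, -0.4]
opening: 0.298
tilt head-up deg -0.15 z at edge 109.4 range -228.0 87.0 n 60 rms 0.17 lat yaw 0.1 lat -0.5
TCP along 4.5 lat -42.2 z 430.1 F [ 0.25 -0.21 -0.41] t 29.1
the job is handed in; nothing more can be done
None
```

The shaft is balanced on the knife edge, clear of both rests, with the smallest saddle upright astride it over the edge. I handed the job in at 29.1 s.

- **Sliding:** I pushed the shaft about 31 mm towards its tail by the impeller end, in small steps along its own axis, until it floated by itself.
- **Balance:** after the saddle was on, the tilt read about -0.15 to -0.2°. It held steady over the last second I watched.
- **Saddle position:** in the same wrist view the knife land reads 0.2 mm along the shaft and the saddle foot 0.1 mm. The post top reads 0.6 mm along the shaft, so those two saddle readings differ by about 0.5 mm.
- **Possible fault:** at the end of the first, flat push the tool read about 2 N vertically. The tilt read -4.5° instead of -3.9°, and the shaft read up to 0.4 mm higher at the knife. The shaft may have lightly unloaded or lifted off the edge there. I corrected the push direction after one more short push, and the later in-contact check showed no such change.
- **Camera:** the wrist camera's world readings were up to about 1 mm off the robot's frame, so I placed the saddle by measurements relative to the knife in the same camera.

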